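# Prop the guard and unload the spin processor

### The job

Raise the clear guard flap of the spin processor and swing its prop stay all the way up to its stop so that the stay stands under the flap and keeps it open. Then take the specimen carrier out from beneath the flap and set it down standing upright in the cream tray, keeping it roughly upright on the way and not dropping it. Leave the flap propped open and do not disturb the jar, the bowl or the bottle.

Things in the scene. Friction and masses are not known exactly. Their poses are not given: they have to be found in the camera images.
- machine: Fixed cream casing 295 (x) by 360 (y) mm, may be turned about z; origin at the centre of its underside, x away from its front, y to its left. Open chamber from x = -132 to +60 mm, 300 mm wide, rim at z = 100, steel turntable top at z = 34 mm. Front wall 15 mm, side walls 30 mm thick. A control hood rises to 128 mm at x = 86 to 144 mm.
- guard_hinge (a point): Middle of the guard flap's hinge line, which runs along the machine's y, at machine x = 62.5, y = 0, z = 106 mm.
- guard (a joint): Guard flap angle, rad: 0 shut (level), 1.15 upper stop. Clear panel 300 mm wide, 200 mm from hinge to front edge, 6 mm thick, 0.4 kg; underside on the hinge line. Damped hinge (6 N m s/rad, friction 0.18 N m): let go near the stop it sinks slowly, some 20 s to 0.95; left unpropped it sinks on. It rests on the raised stay at about 0.94. The stay passes only with the flap above 0.95.
- guard_bar (a point): Middle of the flap's pull bar: round, 12 mm thick, 130 mm long, parallel to the hinge line, 250 mm from it (3 mm above the panel's underside), 43 mm free gap to the panel, an arm at each end. Shut, it stands 40 mm in front of the casing, free space below. Left of it (y = 110 to 170 mm) a steel tongue, on which the raised stay bears, juts from the flap to 280 mm from the hinge.
- stay (a joint): Prop stay angle, rad: near 0 lying across the chamber under the flap (pointing to machine -y), 1.57 upright, 1.68 at its stop just past upright, where it stays by itself; released below upright it falls back. Moves easily. Steel rod 10 mm thick, 220 mm from pivot to the centre of its rounded tip.
- stay_pivot (a point): Pivot of the stay, at machine x = -87.5, y = 125, z = 85 mm; the stay turns about the machine's x axis through this point, its free end rising from the machine's -y side up to above the pivot.
- stay_knob (a point): Middle of the black round knob on the stay: 16 mm thick, about 30 mm long, its axis along the machine's x, pointing to the machine's front from the rod, 70 mm from the pivot, its middle 20 mm in front of the rod. It moves with the stay.
- carrier_center (a point): Middle of the loose aluminium carrier on the turntable, 31 mm above its underside: 62 mm high, about 0.2 kg, a disc 60 mm wide and 18 mm thick with a round stem 22 mm thick and 44 mm long on top; its z axis runs up the stem. It stands deep under the propped flap: the tool must come in leaning back to the machine's front by 25 to 35 degrees.
- tray: Shallow fixed cream tray, 250 mm (x) by 200 mm (y), 16 mm high, walls and floor 5 mm thick; origin at the centre of its underside on the table. It may be turned about z.
- jar: Bystander: closed glass jar 70 mm across, 100 mm high; origin at the centre of its underside.
- bowl: Bystander: white bowl 120 mm across, 60 mm high; origin at the centre of its underside.
- bottle: Bystander: white plastic bottle with cap, 60 mm across, 130 mm high; origin at the centre of its underside.

How it is judged:
On the way, in this order (a step that is already met when the one before it is completed fails the run):
1. the guard flap is raised above the height of the raised stay (value of joint guard above 0.95 rad), for 0.1 s.
2. the stay stands past upright under the raised flap (value of joint stay above 1.58 rad and value of joint guard above 0.85 rad), for 0.3 s.
3. the carrier is lifted clear of the chamber while the flap is propped (all of step 2 and z of carrier_center in the frame of machine above 0.09 m), for 0.1 s.
At the end, for the whole second after the job is handed in: Stay above 1.58 rad and flap above 0.85 rad; the carrier stands upright (within 0.12 rad), released and at rest on the tray floor, inside the walls: its middle within 95 mm (tray x) and 70 mm (tray y) of the tray centre and 30 to 42 mm above the tray underside (all of step 2 and x of carrier_center in the frame of tray between -0.095 and 0.095 m and y of carrier_center in the frame of tray between -0.07 and 0.07 m and z of carrier_center in the frame of tray between 0.03 and 0.042 m and angle between carrier_center's own z axis and vertical below 0.12 rad and linear speed of carrier below 0.03 m/s); the robot touches nothing.
It fails at once if the carrier is tipped more than 0.6 rad (angle between carrier_center's own z axis and vertical above 0.6 rad).
It fails at once if the carrier is dropped or thrown: touched by nothing with its middle more than 90 mm above the table (contact force between carrier and anything else below 0.01 N and height (world z) of carrier_center above 0.09 m).
It fails at once if the jar is moved more than 30 mm (distance of jar from where it was at the start of the episode above 0.03 m).
It fails at once if the bowl is moved more than 30 mm (distance of bowl from where it was at the start of the episode above 0.03 m).
It fails at once if the bottle is moved more than 30 mm (distance of bottle from where it was at the start of the episode above 0.03 m).
It also fails if it takes over 72 s, if anything falls off the work surface, if the arm or the gripper's body presses on something with over 40 N, if the wrist force passes 120 N, or if a joint passes its speed limit or range.

### The arm

A 7-joint arm with a two-finger parallel gripper is mounted at the origin on the work surface. World frame = base frame: x ahead of the robot, y to its left, z up, the work surface at z = 0. Lengths are in m, angles in rad, forces in N, time in s.
With the tool pointing down it reaches from about 0.4 to 0.875 m from the base axis. Payload 6.5 kg.
Tool frame: the origin (TCP) lies at the very end of the fingers, on their centre line; the grasp point (between the pads) lies 19 mm behind it (grip_depth is the distance from the TCP to the grasp point, in m); z points along the fingers, y is the line along which they close (so a half turn about z gives the same grasp; the last joint's range is limited). The gripper opens to 88 mm and grips with 3 to 60 N. Pads are 18 mm wide; open, the fingers measure 123 mm over their backs; the gripper's body (75 mm by 187 mm) begins 45 mm behind the grasp point.
Start: joints at [-1.316, 0.536, -0.004, 1.538, 0.003, 1.067, -0.071], TCP at [0.205, 0.617, 0.239] pointing down, gripper open.
Joint ranges: [-2.7, 2.7], [-0.37, 2.16], [-1.27, 1.26], [0.24, 2.4], [-1.31, 4.45], [0.19, 1.91], [-2.76, 2.76]. Speed limits (rad/s): [2.39, 2.39, 3.14, 3.14, 3.14, 3.14, 3.14].

### API

Orientations are given as a rotation vector (axis times angle).
In Python, from plant import read_state, snapshot, camera_model, close_job, grip_depth gives the robot as it stands.
- The arm moves only by the tool drive_tool, never from a script. Its argument "increments" is a list of rows, each a list of 7 numbers: the shift along the tool's x, y, z normalised to -1 to 1, where 1 is 0.75 m, then the turn, a rotation vector about the tool's x, y, z normalised to -1 to 1, where 1 is 30 degrees, then the opening, from 0 (shut) to 1 (fully open). In form: [[tx, ty, tz, wx, wy, wz, jaw], ...]. A call has 1 to 10 rows; each row shifts and turns the commanded pose from where the row before left it, along the tool's axes as they then stand; what a row does not reach is not made up. A row lasts 1/8 s, in which the tool goes at most 62.5 mm and 10.7 degrees, less where a joint would pass 70% of its speed; a pose out of reach is approached as far as the arm can. A call with a number of a shift or a turn outside -1 to 1 is refused whole. A call with a gripper value outside its range is refused whole. The fingers move at their own pace and stop on an object; "squeeze" is the grip in N (left out, the last holds). Time passes only in rows, so rows that do not move let the fingers close. It gives the time, the measured TCP pose, the force, the opening and the grip force at its end, in the units of the state.
- read_state(): the state, without advancing time (a new reading comes with each control period).
- snapshot(name): name is "side" or "top"; returns (picture, depth): 420x560x3 uint8, red, green, blue; 420x560 float32, m along the optical axis (not along the pixel's ray), 0 where there is no reading.
- camera_model(name): a dict with "vfov" (degrees; the focal length in pixels is half the picture's height over the tangent of half this angle, whatever the lens; pixels are square), "cx", "cy" (the principal point, pixels), "R" (3x3) and "t" (3): a world point X has camera coordinates R X + t. Camera axes: x right, y down, z forward; pixel columns grow to the right and rows downward; lengths in m; the calibration is good to about 2 mm. A picture is of the moment at which its call begins. camera_model takes no time and is no camera call.
- close_job(): hands the job in; it is judged then, once.
The state is a dict: "clock": time; "qpos": joint angles; "joint_vel": joint speeds; "joint_efforts": joint torques, N m; "position": TCP position; "ee_rot": TCP orientation; "force": force on the tool from outside, world axes, zero at the start; "wrist_torque": the same for the moment, N m; "width": finger opening in m; "grasp_force": force on a finger pad.
Only numpy, scipy, OpenCV 4.12 (cv2) and the standard library are available. Lean on these libraries where they do the work, as an engineer would, in place of code of your own. Each camera call takes 0.05 s, during which the arm holds its last target. There are 200 camera calls.

## Working session

There is one attempt and no reset: what is moved stays moved. The work goes in short steps, Python scripts to look and compute and a tool call to move; the robot and the scene stay as the last step left them, time stands still between calls to the robot, and variables do not carry over. Pictures are saved under pics/ and viewed, at most 12 in all, crops included, and the job is handed in when it is done.

Besides the shell and the picture viewer there is one more tool, called after "Call:" by a JSON object that holds its "method" and its "body". drive_tool: Moves the arm, as the interface text tells. Scaled input: -1 to 1 covers 0.75 m each way for a shift and 30 degrees each way for a turn. Its arguments: {"type":"object","properties":{"increments":{"type":"array","items":{"type":"array","items":{"type":"number","minimum":-1,"maximum":1}}},"squeeze":{"type":"number"}},"required":["increments"]}

```bash
ls; mkdir -p pics
cat > h.py <<'E'
import numpy as np,cv2
from plant import *
from scipy.spatial.transform import Rotation as Ro
def cam(n):
    m=camera_model(n);f=210/np.tan(np.radians(m['vfov'])/2);return m,f,np.array(m['R']),np.array(m['t'])
def cloud(n,d):
    m,f,R,t=cam(n);v,u=np.mgrid[0:420,0:560]
    X=np.stack([(u-m['cx'])/f*d,(v-m['cy'])/f*d,d],-1)
    return (X-t)@R
def ray(n,u,v,z):
    m,f,R,t=cam(n);c=-R.T@t;d=R.T@np.array([(u-m['cx'])/f,(v-m['cy'])/f,1]);return c+d*(z-c[2])/d[2]
def proj(n,X):
    m,f,R,t=cam(n);p=R@np.array(X)+t;return p[0]/p[2]*f+m['cx'],p[1]/p[2]*f+m['cy']
E
python3 - <<'E'
from h import *
print(read_state())
for n in('side','top'):
    print(camera_model(n)); p,d=snapshot(n); np.savez('s0_'+n,p=p,d=d)
    cv2.imwrite(f'pics/{n}0.png',p[:,:,::-1])
    print((d==0).mean(),grip_depth)
E
```

```text
pics
{'clock': 0.0, 'qpos': array([-1.31620582,  0.53717476, -0.00445073,  1.53882387,  0.00260405,
        1.06727939, -0.07118823]), 'joint_vel': array([ 1.09318351e-03,  1.95419884e-03,  2.39274942e-05,  5.01972243e-04,
       -3.03343362e-04, -1.12687778e-03, -4.24579834e-04]), 'joint_efforts': array([-6.71463022e-04, -5.70975101e+01,  9.90300961e-01, -2.51616043e+01,
       -5.63817972e-02,  1.77818950e-02,  1.44932792e-04]), 'position': array([0.20477908, 0.61628007, 0.23785259]), 'ee_rot': array([-5.01566071e-01, -3.10114451e+00,  2.62783467e-03]), 'force': array([-0.83105065,  0.38193451,  0.01096959]), 'wrist_torque': array([-0.0042848 ,  0.00161365, -0.0388262 ]), 'grasp_force': 0.0, 'width': 0.08839969831268149}
{'vfov': 45.937927300220856, 'cx': 274.776273026534, 'cy': 208.88212886730153, 'R': array([[ 7.52139302e-01, -6.59004010e-01,  4.29462063e-04],
       [-3.86381775e-01, -4.41515821e-01, -8.09798064e-01],
       [ 5.33849786e-01,  6.08915014e-01, -5.86708541e-01]]), 't': array([-0.41669306,  0.26713046,  1.27912107])}
0.004085884353741497 0.0187
{'vfov': 46.884435813317246, 'cx': 280.04751769651347, 'cy': 214.92157605414818, 'R': array([[-0.0245096 , -0.99969296,  0.003641  ],
       [-0.97853555,  0.02324511, -0.20476288],
       [ 0.20461538, -0.00858151, -0.97880483]]), 't': array([0.00355563, 0.56343979, 1.52134693])}
0.004077380952380952 0.0187
```

View pics/side0.png

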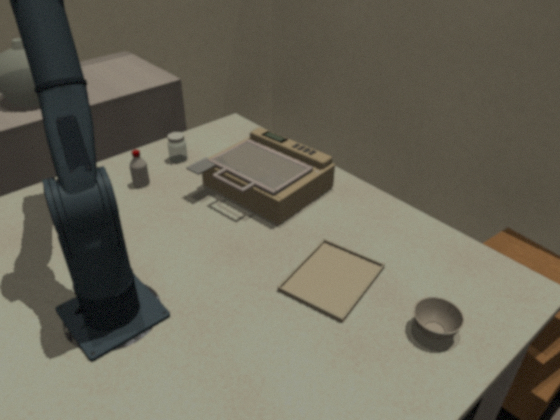

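View pics/top0.png

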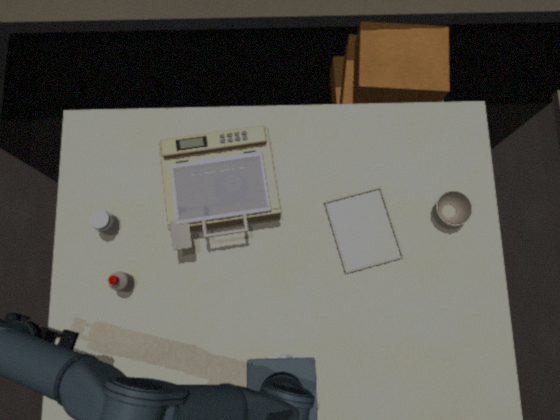

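The side view shows the machine with its pull bar near (235,180), tongue at (200,166) and the tray at (332,278). In the top view the machine is near (220,180), bar at (225,228), tongue at (181,236), tray at (363,231), bowl at (453,210), jar at (104,222) and bottle at (118,281). I'll measure these next.

Run:
```python
from h import *
z=np.load('s0_top.npz');p,d=z['p'],z['d'];C=cloud('top',d)
v,u=np.mgrid[0:420,0:560]
def rect(m,name):
    P=C[m];r=cv2.minAreaRect(P[:,:2].astype(np.float32));print(name,m.sum(),'c',np.round(r[0],4),'size',np.round(r[1],4),'ang',round(r[2],2),'z',np.median(P[:,2]).round(4),np.percentile(P[:,2],[2,98]).round(3))
reg=(u>140)&(u<300)&(v>110)&(v<260)
Z=C[...,2]
rect(reg&(Z>.119)&(Z<.14)&(v<160),'hood')
rect(reg&(Z>.085)&(Z<.14),'all machine')
rect(reg&(Z>.085)&(Z<.14)&(v>222),'bar+tongue')
g=p.astype(int).sum(2)
t=(u>310)&(u<415)&(v>175)&(v<285)&(Z>.003)
rect(t,'tray z');
# tray rim dark
hsv=cv2.cvtColor(p,cv2.COLOR_RGB2HSV)
for nm,b in dict(bowl=(430,480,180,235),jar=(85,125,200,245),bottle=(100,140,260,300)).items():
    rect((u>b[0])&(u<b[1])&(v>b[2])&(v<b[3])&(Z>.03),nm)
for r in [(200,228),(220,228),(240,228),(222,232),(222,236),(180,236),(236,182),(200,172)]: print(r,C[r[1],r[0]].round(3),p[r[1],r[0]])
crop=cv2.resize(p[120:260,150:290],None,fx=4,fy=4,interpolation=cv2.INTER_CUBIC)
crop=cv2.convertScaleAbs(crop,alpha=1.3)
cv2.imwrite('pics/topc.png',crop[:,:,::-1])
```

```text
hood 1837 c [0.7805 0.1966] size [0.1028 0.3386] ang 7.29 z 0.1286 [0.12  0.137]
all machine 10677 c [0.6531 0.1805] size [0.3644 0.3621] ang 7.61 z 0.1125 [0.095 0.133]
bar+tongue 797 c [0.4939 0.2191] size [0.2554 0.0855] ang 89.71 z 0.1123 [0.095 0.12 ]
tray z 5400 c [ 0.4699 -0.2354] size [0.4391 0.4967] ang 85.35 z 0.0063 [0.003 0.02 ]
bowl 469 c [ 0.4477 -0.3045] size [0.1173 0.7336] ang 24.89 z 0.0509 [0.031 0.067]
jar 503 c [0.4125 0.2935] size [0.6741 0.0679] ang 61.57 z 0.097 [0.035 0.108]
bottle 377 c [0.2915 0.2683] size [0.5363 0.0582] ang 72.82 z 0.0911 [0.034 0.136]
(200, 228) [0.531 0.255 0.031] [55 46 37]
(220, 228) [0.535 0.192 0.003] [70 65 57]
(240, 228) [0.533 0.125 0.002] [105  99  91]
(222, 232) [0.501 0.173 0.116] [141 136 136]
(222, 236) [ 0.508  0.186 -0.002] [143 144 135]
(180, 236) [0.493 0.304 0.111] [133 130 123]
(236, 182) [0.664 0.129 0.109] [125 123 127]
(200, 172) [0.698 0.243 0.116] [124 122 121]
```

View pics/topc.png

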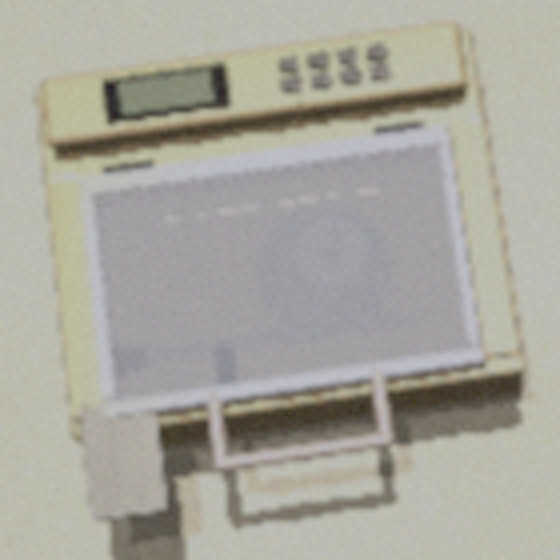

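The crop shows the hood top corners, panel frame corners, pull bar from (218,463) to (388,443), the knob seen through the panel near (225,360), and the carrier near (330,250).

Run:
```python
from h import *
def c(a,z): return ray('top',150+a[0]/4-.375,120+a[1]/4-.375,z)[:2]
def fit(local,px):
    L=np.array([l[:2] for l in local]);W=np.array([c(q,l[2]) for q,l in zip(px,local)])
    Lc,Wc=L-L.mean(0),W-W.mean(0)
    a=np.arctan2((Lc[:,0]*Wc[:,1]-Lc[:,1]*Wc[:,0]).sum(),(Lc*Wc).sum())
    R=np.array([[np.cos(a),-np.sin(a)],[np.sin(a),np.cos(a)]]);t=W.mean(0)-R@L.mean(0)
    print('yaw',np.degrees(a).round(2),'o',t.round(4),'res',((L@R.T+t-W)*1e3).round(1).tolist());return R,t
loc=[(.144,.18,.128),(.144,-.18,.128),(.086,.18,.128),(.086,-.18,.128),(-.1875,.065,.109),(-.1875,-.065,.109),(.0625,.15,.112),(.0625,-.15,.112),(-.1375,-.15,.112),(-.1475,-.18,.1)]
px=[(40,80),(462,22),(50,143),(468,88),(220,462),(388,440),(90,182),(447,128),(485,355),(522,370)]
R,t=fit(loc,px);fit(loc[:4],px[:4]);fit(loc[4:],px[4:])
k=c((225,360),.09);print('knob',k,(k-t)@R)
k=c((333,255),.08);print('car',k,(k-t)@R)
for l in [(-.1875,0),(-.0875,.125),(-.25,.14)]: print(l,R@l+t)
z=np.load('s0_top.npz');p=z['p'];C=cloud('top',z['d']);v,u=np.mgrid[0:420,0:560]
# tray: corners from dark rim contour
s=(u>310)&(u<415)&(v>175)&(v<285)
g=cv2.cvtColor(p,cv2.COLOR_RGB2GRAY);m=(s&(g<105)).astype(np.uint8)
cs,_=cv2.findContours(m,cv2.RETR_EXTERNAL,cv2.CHAIN_APPROX_NONE);k=max(cs,key=len)
b=cv2.boxPoints(cv2.minAreaRect(k));W=np.array([ray('top',*q,.016)[:2] for q in b])
print('tray px',b.round(1).tolist(),'\n',W.round(4),W.mean(0),[np.linalg.norm(W[i]-W[i-1]).round(4) for i in range(4)],np.degrees(np.arctan2(*(W[1]-W[0])[::-1])))
for nm,q in dict(bowl=(453,210,.06),jar=(104,222,.1),bottle=(116,281,.12)).items(): print(nm,ray('top',*q).round(3))
```

```text
yaw 7.15 o [0.6855 0.1842] res [[0.6, 9.0], [3.7, -8.1], [-3.6, 11.2], [2.6, -11.5], [-2.5, -2.3], [-0.7, 0.1], [4.9, 7.5], [3.3, -2.6], [-6.2, -0.6], [-2.2, -2.6]]
yaw 6.79 o [0.6846 0.1848] res [[0.9, 8.8], [1.7, -8.6], [-3.3, 11.3], [0.7, -11.6]]
yaw 7.37 o [0.6858 0.1846] res [[-2.4, -2.7], [-0.0, -0.2], [4.6, 8.1], [4.2, -1.9], [-5.3, -0.7], [-1.1, -2.7]]
knob [0.57968387 0.22712046] [-0.09962509  0.05575709]
car [0.66748454 0.14127232] [-0.02318616 -0.04034676]
(-0.1875, 0) [0.49942788 0.16086467]
(-0.0875, 0.125) [0.5831008  0.29733387]
(-0.25, 0.14) [0.41999709 0.292002  ]
tray px [[329.3999938964844, 223.1999969482422], [330.0, 223.0], [331.29998779296875, 226.89999389648438], [330.70001220703125, 227.10000610351562]] 
 [[ 0.54   -0.1745]
 [ 0.5407 -0.1766]
 [ 0.5273 -0.1803]
 [ 0.5267 -0.1783]] [ 0.53369581 -0.17740966] [np.float64(0.0138), np.float64(0.0021), np.float64(0.0138), np.float64(0.0021)] -72.75226865340231
bowl [ 0.566 -0.576  0.06 ]
jar [0.545 0.547 0.1  ]
bottle [0.357 0.494 0.12 ]
```

```bash
cat >> h.py <<'E'
MO=np.array([.6855,.184,0]);MY=np.radians(7.3);MR=Ro.from_euler('z',MY)
def W(m): return MR.apply(m)+MO
def M(w): return MR.inv().apply(np.array(w)-MO)
def tool(lean,close,sgn=1):
    l=np.radians(lean);z=np.array([np.sin(l),0,-np.cos(l)])
    y=sgn*(np.array([0,1.,0]) if close=='y' else np.array([np.cos(l),0,np.sin(l)]))
    return MR*Ro.from_matrix(np.stack([np.cross(y,z),y,z],1))
def rows(p,R,tg):
    """tg: list of (tcp world, Rot, nrows); prints normalised tool increments per row"""
    for P,Q,n in tg:
        rv=(R.inv()*Q).as_rotvec()
        if n is None: n=int(np.ceil(max(np.linalg.norm(P-p)/.06,np.linalg.norm(rv)/np.radians(10.4),1)))
        for i in range(n):
            Ri=R*Ro.from_rotvec(rv*i/n)
            print([round(float(x),4) for x in np.r_[Ri.inv().apply((P-p)/n)/.75,np.degrees(rv)/n/30]])
        print('--',n);p,R=P,Q
def here():
    s=read_state();return s['position'],Ro.from_rotvec(s['ee_rot'])
def bar(th): return W([.0625-.25*np.cos(th)+.003*np.sin(th),0,.106+.25*np.sin(th)+.003*np.cos(th)])
G=.0187
E
python3 - <<'E'
from h import *
p,R=here();print(M(p),R.as_matrix().round(3))
Q=min((tool(0,'x',s) for s in(1,-1)),key=lambda q:(R.inv()*q).magnitude())
B=bar(0);print(B)
rows(p,R,[(B+[0,0,.06],Q,None),(B+[0,0,-G],Q,2)])
E
```

```text
[-0.42185967  0.4899033   0.23793712] [[-0.949  0.315 -0.   ]
 [ 0.315  0.949 -0.001]
 [-0.    -0.002 -1.   ]]
[0.49951979 0.16017539 0.109     ]
[-0.0565, -0.0453, 0.0093, -0.0002, 0.0002, 0.2144]
[-0.0612, -0.0387, 0.0093, -0.0002, 0.0002, 0.2144]
[-0.0651, -0.0316, 0.0092, -0.0002, 0.0002, 0.2144]
[-0.0683, -0.0241, 0.0092, -0.0002, 0.0002, 0.2144]
[-0.0705, -0.0163, 0.0092, -0.0002, 0.0002, 0.2144]
[-0.0719, -0.0083, 0.0092, -0.0002, 0.0002, 0.2144]
[-0.0724, -0.0002, 0.0092, -0.0002, 0.0002, 0.2144]
[-0.072, 0.0079, 0.0092, -0.0002, 0.0002, 0.2144]
[-0.0706, 0.0159, 0.0092, -0.0002, 0.0002, 0.2144]
[-0.0684, 0.0237, 0.0092, -0.0002, 0.0002, 0.2144]
-- 10
[0.0, 0.0, 0.0525, 0.0, 0.0, 0.0]
[0.0, 0.0, 0.0525, 0.0, 0.0, 0.0]
-- 2
```

Call:
{"method": "drive_tool", "body": {"increments": [[-0.0565,-0.0455,0.009,0,0,0.214,0.45],[-0.061,-0.0385,0.009,0,0,0.214,0.45],[-0.065,-0.0315,0.009,0,0,0.214,0.45],[-0.068,-0.024,0.009,0,0,0.214,0.45],[-0.0705,-0.016,0.009,0,0,0.214,0.45],[-0.072,-0.008,0.009,0,0,0.214,0.45],[-0.0725,0,0.009,0,0,0.214,0.45],[-0.072,0.008,0.009,0,0,0.214,0.45],[-0.0705,0.016,0.009,0,0,0.214,0.45],[-0.0685,0.0235,0.009,0,0,0.214,0.45]], "squeeze": 40}}

```text
clock: 1.35
position: [0.5009, 0.1603, 0.1709]
ee_rot: [-2.077, -2.357, 0.0]
force: [-1.0, 0.9, 0.2]
width: 0.0394
grasp_force: 0.0
```

Run:
```python
from h import *
p,R=here();print(p,M(p),read_state()['qpos'].round(2))
Q=tool(0,'x');
if (R.inv()*Q).magnitude()>1.6:Q=tool(0,'x',-1)
rows(p,R,[(bar(0)+[0,0,-G],Q,3)])
n,d=snapshot('top');C=cloud('top',d)
# bar visible? print crop
cv2.imwrite('pics/top1.png',cv2.resize(n[180:270,160:280],None,fx=5,fy=5,interpolation=cv2.INTER_CUBIC)[:,:,::-1])
n,d=snapshot('side');cv2.imwrite('pics/side1.png',cv2.resize(n[100:240,130:330],None,fx=4,fy=4,interpolation=cv2.INTER_CUBIC)[:,:,::-1])
```

```text
[0.5009498  0.16027998 0.17093659] [-1.86068290e-01 -7.79571155e-05  1.70936587e-01] [-0.68  0.43  0.36  1.94 -0.21  0.8  -0.08]
[0.0, -0.0006, 0.0358, -0.0, -0.0, -0.0008]
[0.0, -0.0006, 0.0358, -0.0, -0.0, -0.0008]
[0.0, -0.0006, 0.0358, -0.0, -0.0, -0.0008]
-- 3
```

View pics/side1.png

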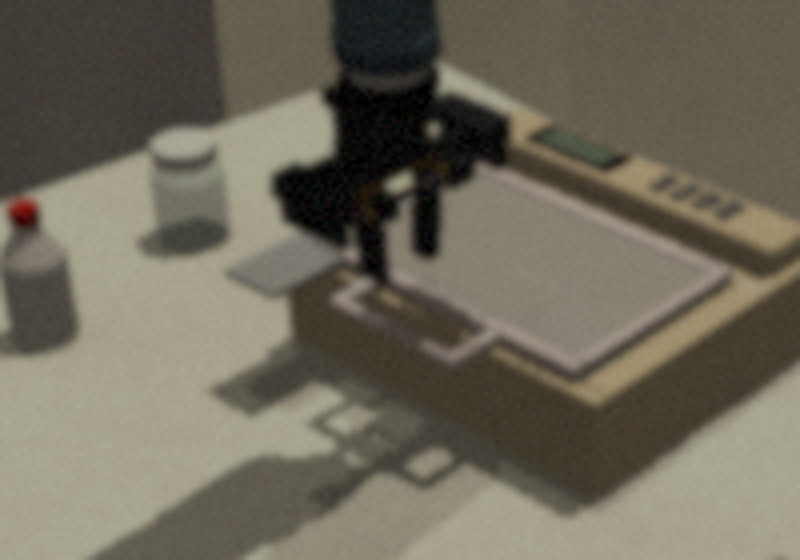

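The side crop shows the fingers above the bar. The bar runs from about (340,297) to (450,358) in the crop. I'll check that against the projection of my machine pose.

Run:
```python
from h import *
for l in [(-.1875,.065,.109),(-.1875,-.065,.109),(-.1375,-.15,.112),(.0625,-.15,.112),(-.1475,-.18,.1)]:
    q=proj('side',W(l));print(l,(np.array(q)-[130,100])*4)
```

```text
(-0.1875, 0.065, 0.109) [339.45063585 300.30439174]
(-0.1875, -0.065, 0.109) [453.61792824 359.06619814]
(-0.1375, -0.15, 0.112) [577.81741124 369.44476613]
(0.0625, -0.15, 0.112) [737.12323231 268.69428646]
(-0.1475, -0.18, 0.1) [598.57300219 402.56213103]
```

Call:
{"method": "drive_tool", "body": {"increments": [[0,-0.0005,0.036,0,0,0,0.45],[0,-0.0005,0.036,0,0,0,0.45],[0,-0.0005,0.036,0,0,0,0.45],[0,0,0,0,0,0,0],[0,0,0,0,0,0,0],[0,0,0,0,0,0,0]], "squeeze": 40}}

```text
clock: 2.2
position: [0.4999, 0.162, 0.0913]
ee_rot: [2.072, 2.36, 0.003]
force: [-3.6, -0.5, 1.0]
width: 0.0116
grasp_force: 2.0
```

Run:
```python
from h import *
p,R=here();print(read_state()['grasp_force'],M(p))
d=p-bar(0)
rows(p,R,[(bar(t)+d,R,1) for t in np.r_[.02,.05,np.linspace(.10,1.12,18)]])
```

```text
1.9515017112280475 [-0.18690147  0.00176264  0.09132205]
[0.0, 0.0002, -0.0067, 0.0, 0.0, 0.0]
-- 1
[0.0, 0.0005, -0.01, 0.0, 0.0, 0.0]
-- 1
[0.0, 0.0015, -0.0166, 0.0, 0.0, 0.0]
-- 1
[0.0, 0.0029, -0.0198, 0.0, 0.0, 0.0]
-- 1
[0.0, 0.004, -0.0196, 0.0, 0.0, 0.0]
-- 1
[-0.0, 0.0052, -0.0193, 0.0, 0.0, 0.0]
-- 1
[-0.0, 0.0064, -0.019, 0.0, 0.0, 0.0]
-- 1
[-0.0, 0.0075, -0.0185, 0.0, 0.0, 0.0]
-- 1
[-0.0, 0.0086, -0.0181, 0.0, 0.0, 0.0]
-- 1
[-0.0, 0.0097, -0.0175, 0.0, 0.0, 0.0]
-- 1
[-0.0, 0.0107, -0.0169, 0.0, 0.0, 0.0]
-- 1
[-0.0, 0.0117, -0.0162, 0.0, 0.0, 0.0]
-- 1
[-0.0, 0.0126, -0.0155, 0.0, 0.0, 0.0]
-- 1
[-0.0, 0.0135, -0.0147, 0.0, 0.0, 0.0]
-- 1
[-0.0, 0.0144, -0.0139, 0.0, 0.0, 0.0]
-- 1
[-0.0, 0.0152, -0.013, 0.0, 0.0, 0.0]
-- 1
[-0.0, 0.016, -0.0121, 0.0, 0.0, 0.0]
-- 1
[-0.0, 0.0166, -0.0111, 0.0, 0.0, 0.0]
-- 1
[-0.0, 0.0173, -0.0101, 0.0, 0.0, 0.0]
-- 1
[-0.0, 0.0179, -0.009, 0.0, 0.0, 0.0]
-- 1
```

Grip was still building up; add a hold, then start.

Call:
{"method": "drive_tool", "body": {"increments": [[0,0,0,0,0,0,0],[0,0,0,0,0,0,0],[0,0,-0.0065,0,0,0,0],[0,0.0005,-0.01,0,0,0,0],[0,0.0015,-0.0165,0,0,0,0],[0,0.003,-0.02,0,0,0,0]], "squeeze": 40}}

```text
clock: 2.95
position: [0.503, 0.1623, 0.1295]
ee_rot: [2.072, 2.361, -0.0]
force: [8.1, 3.3, -17.3]
width: 0.0099
grasp_force: 41.4
```

Call:
{"method": "drive_tool", "body": {"increments": [[0,0.004,-0.0195,0,0,0,0],[0,0.005,-0.0195,0,0,0,0],[0,0.0065,-0.019,0,0,0,0],[0,0.0075,-0.0185,0,0,0,0],[0,0.0085,-0.018,0,0,0,0],[0,0.0095,-0.0175,0,0,0,0],[0,0.0105,-0.017,0,0,0,0],[0,0.0115,-0.016,0,0,0,0]]}}

```text
clock: 3.95
position: [0.5476, 0.1676, 0.2363]
ee_rot: [-2.071, -2.359, 0.009]
force: [4.0, 1.8, -22.5]
width: 0.0095
grasp_force: 41.6
```

Call:
{"method": "drive_tool", "body": {"increments": [[0,0.0125,-0.0155,0,0,0,0],[0,0.0135,-0.0145,0,0,0,0],[0,0.0145,-0.014,0,0,0,0],[0,0.015,-0.013,0,0,0,0]]}}

```text
clock: 4.45
position: [0.5882, 0.1727, 0.2798]
ee_rot: [-2.07, -2.357, 0.012]
force: [-3.2, -0.4, -19.9]
width: 0.0094
grasp_force: 41.7
```

Run:
```python
from h import *
p,R=here();s=read_state();print(s['force'],s['width'],s['grasp_force'])
g=M(p+[0,0,G]);print(g,'th',np.arctan2(g[2]-.106,.0625-g[0]),'r',np.hypot(g[2]-.106,.0625-g[0]),s['qpos'].round(2))
th0=np.arctan2(g[2]-.106,.0625-g[0])
rows(p,R,[(bar(t)-bar(th0)+p,R,1) for t in np.linspace(th0,1.14,6)[1:]])
```

```text
[ -3.15216561  -0.3850041  -19.88465813] 0.009375392964716504 41.697475612163544
[-0.09799131  0.0011573   0.29852415] th 0.8758909320333885 r 0.2506451837364763 [-0.64  0.46  0.39  1.61 -0.19  1.12 -0.07]
[-0.0, 0.0139, -0.0109, 0.0, 0.0, 0.0]
-- 1
[-0.0, 0.0144, -0.0101, 0.0, 0.0, 0.0]
-- 1
[-0.0, 0.0149, -0.0093, 0.0, 0.0, 0.0]
-- 1
[-0.0, 0.0154, -0.0085, 0.0, 0.0, 0.0]
-- 1
[-0.0, 0.0158, -0.0077, 0.0, 0.0, 0.0]
-- 1
```

Call:
{"method": "drive_tool", "body": {"increments": [[0,0.014,-0.011,0,0,0,0],[0,0.0145,-0.01,0,0,0,0],[0,0.015,-0.0095,0,0,0,0],[0,0.0155,-0.0085,0,0,0,0],[0,0.01,-0.005,0,0,0,0],[0,0,0,0,0,0,0]]}}

```text
clock: 5.2
position: [0.6424, 0.1795, 0.3146]
ee_rot: [2.074, 2.36, -0.002]
force: [1.7, -1.6, -9.4]
width: 0.0099
grasp_force: 40.8
```

Run:
```python
from h import *
p,R=here();s=read_state();print(s['force'],s['width'])
g=M(p+[0,0,G]);print(g,'th',np.arctan2(g[2]-.106,.0625-g[0]),'r',np.hypot(g[2]-.106,.0625-g[0]))
# knob approach
K=lambda a,x=-.110: np.array([x,.125-.07*np.cos(a),.085+.07*np.sin(a)])
L=20
for s in(1,-1):
    Q=tool(L,'y',s);zz=Q.apply([0,0,1]);off=zz*.012
    print('sgn',s,(R.inv()*Q).as_rotvec())
    rows(p,R,[(p+[0,0,.07],R,None),(W([-.24,.055,.34]),Q,None),(W(K(0.05))+off-zz*.08,Q,None),(W(K(0.05))+off,Q,2)])
```

```text
[ 1.73940345 -1.64762202 -9.37045524] 0.009887813059646672
[-0.04336113  0.00105168  0.3332807 ] th 1.1349035650824295 r 0.2507251349997141
sgn 1 [-0.27512294 -0.27414422 -1.55160184]
[-0.0, -0.0, -0.0467, 0.0, 0.0, 0.0]
[-0.0, -0.0, -0.0467, 0.0, 0.0, 0.0]
-- 2
[0.008, -0.0291, 0.0066, -0.0584, -0.0582, -0.3293]
[0.0131, -0.0275, 0.0054, -0.0584, -0.0582, -0.3293]
[0.0178, -0.0249, 0.0042, -0.0584, -0.0582, -0.3293]
[0.0219, -0.0216, 0.0028, -0.0584, -0.0582, -0.3293]
[0.0254, -0.0176, 0.0015, -0.0584, -0.0582, -0.3293]
[0.0281, -0.013, 0.0002, -0.0584, -0.0582, -0.3293]
[0.0299, -0.008, -0.001, -0.0584, -0.0582, -0.3293]
[0.0307, -0.0027, -0.0021, -0.0584, -0.0582, -0.3293]
[0.0307, 0.0027, -0.003, -0.0584, -0.0582, -0.3293]
-- 9
[-0.012, 0.0, 0.0709, 0.0, 0.0, 0.0]
[-0.012, 0.0, 0.0709, 0.0, 0.0, 0.0]
[-0.012, 0.0, 0.0709, 0.0, 0.0, 0.0]
[-0.012, 0.0, 0.0709, 0.0, 0.0, 0.0]
-- 4
[-0.0, 0.0, 0.0533, 0.0, 0.0, 0.0]
[-0.0, 0.0, 0.0533, 0.0, 0.0, 0.0]
-- 2
sgn -1 [-0.27427079  0.27524997  1.554968  ]
[-0.0, -0.0, -0.0467, 0.0, 0.0, 0.0]
[-0.0, -0.0, -0.0467, 0.0, 0.0, 0.0]
-- 2
[0.008, -0.0291, 0.0066, -0.0582, 0.0584, 0.33]
[0.0027, -0.0302, 0.0059, -0.0582, 0.0584, 0.33]
[-0.0027, -0.0304, 0.005, -0.0582, 0.0584, 0.33]
[-0.008, -0.0296, 0.0039, -0.0582, 0.0584, 0.33]
[-0.0131, -0.0279, 0.0027, -0.0582, 0.0584, 0.33]
[-0.0178, -0.0253, 0.0014, -0.0582, 0.0584, 0.33]
[-0.0219, -0.0218, 0.0001, -0.0582, 0.0584, 0.33]
[-0.0253, -0.0177, -0.0013, -0.0582, 0.0584, 0.33]
[-0.0279, -0.0131, -0.0026, -0.0582, 0.0584, 0.33]
-- 9
[0.012, -0.0, 0.0709, 0.0, 0.0, 0.0]
[0.012, -0.0, 0.0709, 0.0, 0.0, 0.0]
[0.012, -0.0, 0.0709, 0.0, 0.0, 0.0]
[0.012, -0.0, 0.0709, 0.0, 0.0, 0.0]
-- 4
[0.0, -0.0, 0.0533, 0.0, 0.0, 0.0]
[0.0, -0.0, 0.0533, 0.0, 0.0, 0.0]
-- 2
```

Call:
{"method": "drive_tool", "body": {"increments": [[0,0,0,0,0,0,0.45],[0,0,0,0,0,0,0.45],[0,0,-0.045,0,0,0,0.45],[0,0,-0.05,0,0,0,0.45],[0.008,-0.029,0.0065,-0.058,-0.058,-0.33,0.45],[0.013,-0.0275,0.0055,-0.058,-0.058,-0.33,0.45],[0.018,-0.025,0.004,-0.058,-0.058,-0.33,0.45],[0.022,-0.0215,0.003,-0.058,-0.058,-0.33,0.45],[0.0255,-0.0175,0.0015,-0.058,-0.058,-0.33,0.45],[0.028,-0.013,0,-0.058,-0.058,-0.33,0.45]]}}

```text
clock: 6.45
position: [0.5076, 0.2, 0.3578]
ee_rot: [0.565, 2.836, 0.027]
force: [0.4, -1.2, 0.8]
width: 0.0399
grasp_force: 0.0
```

Call:
{"method": "drive_tool", "body": {"increments": [[0.03,-0.008,-0.001,-0.058,-0.058,-0.33,0.45],[0.0305,-0.0025,-0.002,-0.058,-0.058,-0.33,0.45],[0.0305,0.0025,-0.003,-0.058,-0.058,-0.33,0.45]]}}

```text
clock: 6.82
position: [0.4405, 0.2092, 0.3429]
ee_rot: [-0.191, 2.783, 0.035]
force: [0.8, -0.4, -0.2]
width: 0.0396
grasp_force: 0.0
```

Run:
```python
from h import *
p,R=here();s=read_state();print(s['clock'],M(p),s['force'],s['width'],s['qpos'].round(2))
K=lambda a,x=-.110: np.array([x,.125-.07*np.cos(a),.085+.07*np.sin(a)])
Q=tool(20,'y',1);zz=Q.apply([0,0,1]);off=zz*.012
rows(p,R,[(W(K(0.05))+off-zz*.08,Q,None),(W(K(0.05))+off,Q,2)])
n,d=snapshot('top');C=cloud('top',d)
cv2.imwrite('pics/top2.png',cv2.resize(n[120:260,130:290],None,fx=4,fy=4,interpolation=cv2.INTER_CUBIC)[:,:,::-1])
np.savez('s2',p=n,d=d)
```

```text
6.825 [-0.23983068  0.05615568  0.34293512] [ 0.75857043 -0.35956456 -0.16671535] 0.03959914946839263 [-0.81 -0.05  0.15  2.09  0.25  0.81  0.91]
[-0.0114, -0.0007, 0.0719, 0.0019, 0.0015, 0.0041]
[-0.0115, -0.0006, 0.0719, 0.0019, 0.0015, 0.0041]
[-0.0115, -0.0005, 0.0718, 0.0019, 0.0015, 0.0041]
[-0.0116, -0.0005, 0.0718, 0.0019, 0.0015, 0.0041]
-- 4
[-0.0, 0.0, 0.0533, 0.0, 0.0, 0.0]
[-0.0, 0.0, 0.0533, 0.0, 0.0, 0.0]
-- 2
```

View pics/top2.png

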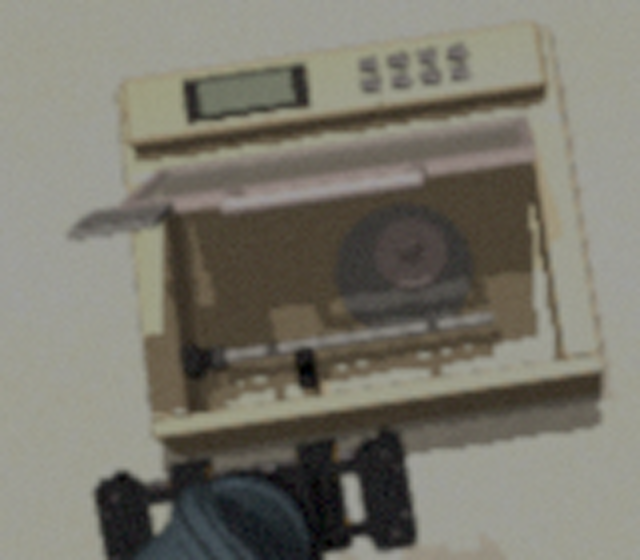

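The top crop shows the knob clearly at (306,367) in front of the rod. The carrier disc is at about (410,252) with the stem at (412,247), and the flap is up.

Run:
```python
from h import *
c=lambda a,b:(130+a/4-.375,120+b/4-.375)
for nm,q,z in [('knob',(306,367),.09),('rodtip',(492,320),.09),('rodmid',(355,343),.09),('stemtop',(412,247),.096)]:
    w=ray('top',*c(*q),z);print(nm,M(w).round(4),w)
z=np.load('s2.npz');C=cloud('top',z['d'])
for q in [(306,367),(412,247)]:
    u,v=map(int,np.round(c(*q)));print(M(C[v-1:v+2,u-1:u+2].reshape(-1,3)).round(3).tolist())
```

```text
knob [-0.1053  0.0561  0.09  ] [0.57393181 0.22628256 0.09      ]
rodtip [-0.0894 -0.0963  0.09  ] [0.60906208 0.077153   0.09      ]
rodmid [-0.0917  0.0149  0.09  ] [0.59269501 0.18716807 0.09      ]
stemtop [-0.0212 -0.041   0.096 ] [0.6697058  0.14060228 0.096     ]
[[-0.101, 0.059, 0.095], [-0.102, 0.056, 0.094], [-0.103, 0.052, 0.098], [-0.103, 0.06, 0.089], [-0.106, 0.055, 0.097], [-0.106, 0.052, 0.097], [-0.108, 0.059, 0.096], [-0.108, 0.056, 0.095], [-0.107, 0.054, 0.088]]
[[-0.016, -0.04, 0.095], [-0.015, -0.043, 0.091], [-0.016, -0.046, 0.092], [-0.02, -0.039, 0.098], [-0.021, -0.043, 0.099], [-0.02, -0.046, 0.094], [-0.023, -0.039, 0.095], [-0.02, -0.041, 0.085], [-0.019, -0.044, 0.081]]
```

Call:
{"method": "drive_tool", "body": {"increments": [[-0.0115,-0.0005,0.072,0,0,0,0.45],[-0.0115,-0.0005,0.072,0,0,0,0.45],[-0.0115,-0.0005,0.072,0,0,0,0.45],[-0.0115,-0.0005,0.072,0,0,0,0.45],[0,0,0.053,0,0,0,0.45],[0,0,0.053,0,0,0,0.45],[0,0,0,0,0,0,0],[0,0,0,0,0,0,0],[0,0,0,0,0,0,0]], "squeeze": 15}}

```text
clock: 8.0
position: [0.5736, 0.2276, 0.0779]
ee_rot: [-0.185, 2.784, 0.038]
force: [0.0, 6.2, -2.3]
width: 0.0154
grasp_force: 15.0
```

Run:
```python
from h import *
p,R=here();s=read_state();print(s['clock'],M(p),s['force'],s['width'],s['grasp_force'])
K=lambda a,x=-.110: np.array([x,.125-.07*np.cos(a),.085+.07*np.sin(a)])
zz=tool(20,'y').apply([0,0,1]);k=M(p-zz*.012);a0=.02;print(k,K(a0))
d=k-K(a0);A=np.linspace(a0,1.66,17)
tg=[]
for i,a in enumerate(A[1:]):
    f=(i+1)/16;Q=tool(20+10*min(1,f/.8),'y');z=Q.apply([0,0,1]);e=d*(1-f)
    tg.append((W(K(a)+e*[1,1,1])+z*.012,Q,1))
rows(p,R,tg)
```

```text
8.0 [-0.10540035  0.0574835   0.07787224] [ 0.04971326  6.24197264 -2.32444231] 0.01542605368864929 14.99480053782463
[-0.10950459  0.0574835   0.08914856] [-0.11        0.055014    0.08639991]
[-0.0034, 0.0005, -0.0088, 0.0105, -0.0201, 0.0088]
-- 1
[-0.0034, 0.0014, -0.0086, 0.0, -0.026, 0.0]
-- 1
[-0.0035, 0.0024, -0.0084, 0.0, -0.026, -0.0]
-- 1
[-0.0035, 0.0033, -0.008, 0.0, -0.026, 0.0]
-- 1
[-0.0034, 0.0042, -0.0076, 0.0, -0.026, 0.0]
-- 1
[-0.0033, 0.0051, -0.0071, 0.0, -0.026, 0.0]
-- 1
[-0.0032, 0.0059, -0.0065, 0.0, -0.026, 0.0]
-- 1
[-0.003, 0.0066, -0.0059, -0.0, -0.026, 0.0]
-- 1
[-0.0027, 0.0072, -0.0052, 0.0, -0.026, 0.0]
-- 1
[-0.0024, 0.0078, -0.0045, 0.0, -0.026, 0.0]
-- 1
[-0.0021, 0.0083, -0.0037, -0.0, -0.026, 0.0]
-- 1
[-0.0017, 0.0087, -0.0029, 0.0, -0.026, -0.0]
-- 1
[-0.0013, 0.009, -0.002, 0.0, -0.0208, -0.0]
-- 1
[-0.0006, 0.0092, -0.0012, 0.0, 0.0, 0.0]
-- 1
[-0.0002, 0.0093, -0.0004, 0.0, 0.0, 0.0]
-- 1
[0.0003, 0.0093, 0.0005, 0.0, 0.0, 0.0]
-- 1
```

Call:
{"method": "drive_tool", "body": {"increments": [[-0.0035,0.0005,-0.009,0,-0.025,0,0],[-0.0035,0.0015,-0.0085,0,-0.026,0,0],[-0.0035,0.0025,-0.0085,0,-0.026,0,0],[-0.0035,0.0035,-0.008,0,-0.026,0,0],[-0.0035,0.004,-0.0075,0,-0.026,0,0],[-0.0035,0.005,-0.007,0,-0.026,0,0],[-0.003,0.006,-0.0065,0,-0.026,0,0],[-0.003,0.0065,-0.006,0,-0.026,0,0]]}}

```text
clock: 9.0
position: [0.5722, 0.2449, 0.1277]
ee_rot: [-0.172, 2.677, 0.038]
force: [2.0, -3.8, -0.1]
width: 0.015
grasp_force: 15.0
```

Run:
```python
from h import *
p,R=here();s=read_state();zz=R.apply([0,0,1]);k=M(p-zz*.012)
print(s['force'],s['width'],k,'a',np.arctan2(k[2]-.085,.125-k[1]),np.hypot(k[2]-.085,.125-k[1]),'lean',np.degrees(np.arcsin(M(zz+MO)[0])))
```

```text
[ 1.98979471 -3.77760406 -0.06205942] 0.015031669353314594 [-0.1099455   0.07478226  0.13845027] a 0.8165696749285857 0.0733399816100537 lean 26.310512970851914
```

Call:
{"method": "drive_tool", "body": {"increments": [[-0.0025,0.007,-0.005,0,-0.026,0,0],[-0.0025,0.008,-0.0045,0,-0.026,0,0],[-0.002,0.0085,-0.0035,0,-0.026,0,0],[-0.0015,0.0085,-0.003,0,-0.026,0,0],[-0.0015,0.009,-0.002,0,-0.02,0,0],[-0.0005,0.009,-0.001,0,0,0,0],[0,0.0095,-0.0005,0,0,0,0],[0.0005,0.0095,0.0005,0,0,0,0]]}}

```text
clock: 10.0
position: [0.5673, 0.2981, 0.1465]
ee_rot: [-0.167, 2.608, 0.049]
force: [-1.4, -2.6, 11.2]
width: 0.0153
grasp_force: 15.0
```

Run:
```python
from h import *
p,R=here();s=read_state();zz=R.apply([0,0,1]);k=M(p-zz*.012)
print(s['force'],s['width'],k,'a',np.arctan2(k[2]-.085,.125-k[1]),np.hypot(k[2]-.085,.125-k[1]),'lean',np.degrees(np.arcsin(M(zz+MO)[0])))
```

```text
[-1.44123344 -2.59914359 11.23009546] 0.015283469111956976 [-0.10879642  0.12818471  0.15689286] a 1.6150654495399825 0.07196336425763383 lean 30.299587985687616
```

Call:
{"method": "drive_tool", "body": {"increments": [[0.0,0.004,0.001,0,0,0,0],[0,0.004,0.0015,0,0,0,0],[0,0.002,0.001,0,0,0,0],[0,0,0,0,0,0,0]]}}

```text
clock: 10.5
position: [0.5671, 0.3052, 0.144]
ee_rot: [-0.167, 2.609, 0.048]
force: [-7.5, -4.2, 17.4]
width: 0.0154
grasp_force: 15.0
```

Run:
```python
from h import *
p,R=here();s=read_state();zz=R.apply([0,0,1]);k=M(p-zz*.012)
print(s['force'],s['width'],k,'a',np.arctan2(k[2]-.085,.125-k[1]),np.hypot(k[2]-.085,.125-k[1]),'lean',np.degrees(np.arcsin(M(zz+MO)[0])))
n,d=snapshot('side');cv2.imwrite('pics/side3.png',cv2.resize(n[60:220,150:350],None,fx=4,fy=3.7,interpolation=cv2.INTER_CUBIC)[:,:,::-1])
```

```text
[-7.5424901  -4.22886537 17.42333532] 0.015367877257985543 [-0.10806642  0.13524046  0.15435383] a 1.7173923231358992 0.07010578256129353 lean 30.250411686166906
```

View pics/side3.png

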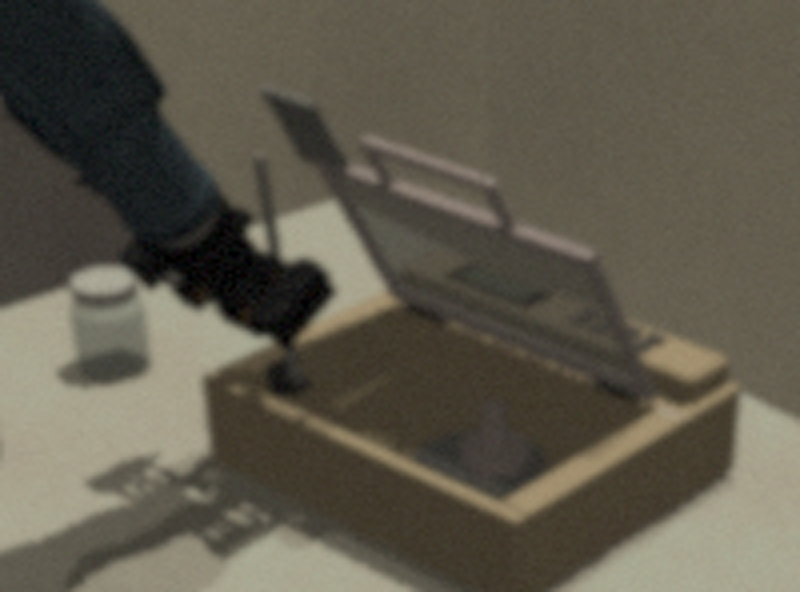

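The side crop shows the stay upright at (265,200) beside the tongue (300,120), with the gripper still on the knob and the carrier standing free at (490,440). Next I release and retreat.

Call:
{"method": "drive_tool", "body": {"increments": [[0,0,0,0,0,0,0.45],[0,0,0,0,0,0,0.45],[0,0,-0.04,0,0,0,0.45],[0,0,-0.08,0,0,0,0.45],[0,0,-0.08,0,0,0,0.7]]}}

```text
clock: 11.18
position: [0.4897, 0.2954, 0.2708]
ee_rot: [-0.172, 2.616, 0.045]
force: [0.5, -0.0, 0.3]
width: 0.0475
grasp_force: 0.0
```

Run:
```python
from h import *
p,R=here();s=read_state();print(s['clock'],M(p),s['force'],s['width'],s['qpos'].round(2))
n,d=snapshot('side');np.savez('s4s',p=n,d=d);a=n[60:220,150:350]
n2,d2=snapshot('top');np.savez('s4t',p=n2,d=d2);b=n2[120:260,130:290]
r=lambda i,w,h:cv2.resize(i,(w,h),interpolation=cv2.INTER_CUBIC)
cv2.imwrite('pics/both4.png',np.hstack([r(a,440,352),r(b,360,352)])[:,:,::-1])
Q=tool(33,'y');z=Q.apply([0,0,1]);g=W([-.021,-.041,.080])+z*G
rows(p,R,[(g-z*.16,Q,None),(g,Q,None)])
```

```text
11.175 [-0.18005647  0.13537428  0.27080063] [ 0.54517066 -0.02371558  0.27141035] 0.04745561238512578 [-0.81  0.17  0.    2.11  0.65  0.53  0.39]
[-0.0115, -0.0589, 0.0344, 0.0007, -0.0262, 0.0017]
[-0.0111, -0.0589, 0.0346, 0.0007, -0.0262, 0.0017]
[-0.0107, -0.0588, 0.0348, 0.0007, -0.0262, 0.0017]
[-0.0103, -0.0588, 0.035, 0.0007, -0.0262, 0.0017]
-- 4
[0.0, 0.0, 0.0711, 0.0, 0.0, 0.0]
[0.0, 0.0, 0.0711, 0.0, 0.0, 0.0]
[0.0, 0.0, 0.0711, 0.0, 0.0, 0.0]
-- 3
```

View pics/both4.png

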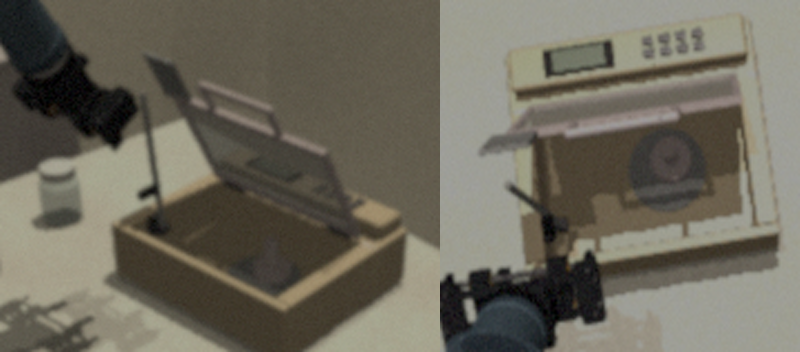

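The stay stands by itself (side tip at (143,97)) with the flap up. The carrier stem is at (270,245) in the side half and (671,160) in the top half.

Run:
```python
from h import *
for a in (1.5,1.57,1.62,1.68,1.72): print(a,np.round(proj('side',W([-.0875,.125-.22*np.cos(a),.085+.22*np.sin(a)])),1))
print('obs tip',150+143/2.2,60+97/2.2)
print('stem axis pts side',[np.round(proj('side',W([-.021,-.041,z])),1) for z in (.052,.096)], 'top',[np.round(proj('top',W([-.021,-.041,z])),1) for z in (.052,.096)])
n=np.load('s4s.npz')['p'];t=np.load('s4t.npz')['p'];
r=lambda i:cv2.resize(i,(400,400),interpolation=cv2.INTER_CUBIC)
im=np.hstack([r(n[145:205,240:300]),r(t[155:215,200:260])]);im=cv2.convertScaleAbs(im,alpha=1.8)
cv2.imwrite('pics/car.png',im[:,:,::-1])
```

```text
1.5 [224.1 105.8]
1.57 [220.7 104.3]
1.62 [218.4 103.4]
1.68 [215.6 102.6]
1.72 [213.8 102.2]
obs tip 215.0 104.0909090909091
stem axis pts side [array([273.2, 180.8]), array([273.1, 169.8])] top [array([233.8, 184.9]), array([232.6, 181.3])]
```

View pics/car.png

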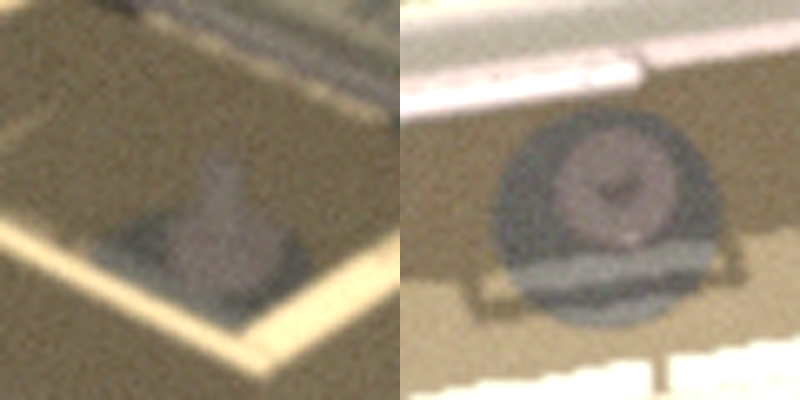

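The crop shows the carrier disc centred at (617,187) in the top half. The stem is at (222,160) in the side half, close to prediction.

Run:
```python
from h import *
print(M(ray('top',200+217/6.667-.4,155+187/6.667-.4,.049)),M(ray('top',200+218/6.667-.4,155+185/6.667-.4,.096)))
print('side',M(ray('side',240+222/6.667-.4,145+160/6.667-.4,.094)),M(ray('side',240+230/6.667-.4,145+250/6.667-.4,.045)))
# tray from side & top: depth free, brightness edges
for n in('top','side'):
    p=np.load('s0_%s.npz'%n)['p'];g=cv2.GaussianBlur(cv2.cvtColor(p,cv2.COLOR_RGB2GRAY),(3,3),0)
    c=(363,231) if n=='top' else (332,278)
    e=cv2.dilate(cv2.Canny(g,20,50),np.ones((2,2)))
    m=np.zeros((422,562),np.uint8);f=(e==0).astype(np.uint8);cv2.floodFill(f,m,c,5)
    k=(f==5).astype(np.uint8);print(n,k.sum())
    r=cv2.findContours(k,0,2)[0][0];q=cv2.approxPolyDP(r,6,True)[:,0];print(q.tolist())
    P=np.array([ray(n,*x,.012)[:2] for x in q.astype(float)]);print(P.round(3).tolist(),P.mean(0),cv2.minAreaRect(P.astype(np.float32)))
```

```text
[-0.01147838 -0.03635844  0.049     ] [-0.02425086 -0.03956929  0.096     ]
side [-0.01346826 -0.03321503  0.094     ] [-0.01689513 -0.04164934  0.045     ]
top 3609
[[378, 193], [328, 206], [348, 270], [398, 256]]
[[0.641, -0.345], [0.6, -0.173], [0.383, -0.229], [0.425, -0.397]] [ 0.51232821 -0.28579461] ((0.5117173790931702, -0.2849806249141693), (0.22396135330200195, 0.17661742866039276), 13.525949478149414)
side 3670
[[325, 245], [284, 288], [341, 317], [379, 268]]
[[0.594, -0.181], [0.382, -0.234], [0.422, -0.404], [0.637, -0.352]] [ 0.50878418 -0.29286921] ((0.5083571076393127, -0.2928776144981384), (0.22108976542949677, 0.17562353610992432), 13.778787612915039)
```

Run:
```python
from h import *
p,R=here()
Q=tool(33,'y');z=Q.apply([0,0,1]);g=W([-.017,-.038,.081])+z*G
rows(p,R,[(g-z*.16,Q,4),(g,Q,4)])
```

```text
[-0.0115, -0.0589, 0.0357, 0.004, -0.0225, 0.0008]
[-0.0111, -0.0588, 0.0359, 0.004, -0.0225, 0.0008]
[-0.0107, -0.0588, 0.0362, 0.004, -0.0225, 0.0008]
[-0.0103, -0.0587, 0.0364, 0.004, -0.0225, 0.0008]
-- 4
[0.0, 0.0, 0.0533, 0.0, 0.0, 0.0]
[0.0, 0.0, 0.0533, 0.0, 0.0, 0.0]
[0.0, 0.0, 0.0533, 0.0, 0.0, 0.0]
[0.0, 0.0, 0.0533, 0.0, 0.0, 0.0]
-- 4
```

Call:
{"method": "drive_tool", "body": {"increments": [[-0.0115,-0.059,0.0355,0.004,-0.0225,0,0.7],[-0.011,-0.059,0.036,0.004,-0.0225,0,0.7],[-0.0105,-0.059,0.036,0.004,-0.0225,0,0.7],[-0.0105,-0.0585,0.0365,0.004,-0.0225,0,0.7],[0,0,0.0535,0,0,0,0.7],[0,0,0.0535,0,0,0,0.7],[0,0,0.0535,0,0,0,0.7]]}}

```text
clock: 12.15
position: [0.6462, 0.1484, 0.1072]
ee_rot: [-0.167, 2.574, 0.026]
force: [1.2, 1.6, 0.1]
width: 0.0616
grasp_force: 0.0
```

Run:
```python
from h import *
p,R=here();s=read_state();print(s['clock'],M(p),s['force'],s['width'],s['qpos'].round(2))
Q=tool(33,'y');z=Q.apply([0,0,1]);g=W([-.017,-.038,.081])+z*G
rows(p,R,[(g,Q,2)])
```

```text
12.15 [-0.04350578 -0.03034617  0.10718731] [1.19666481 1.55792724 0.05197943] 0.06162971450039086 [-0.25  0.57 -0.14  2.06  1.75  0.21 -0.35]
[-0.0058, -0.0046, 0.0367, -0.0137, -0.0128, 0.0062]
[-0.0055, -0.0049, 0.0367, -0.0137, -0.0128, 0.0062]
-- 2
```

Run:
```python
from h import *
p,R=here()
Q=tool(29.5,'y');z=Q.apply([0,0,1]);g=W([-.017,-.038,.081])+z*G
rows(p,R,[(g,Q,4)])
```

```text
[-0.0025, -0.0023, 0.0184, -0.007, 0.0228, 0.0029]
[-0.0027, -0.0024, 0.0183, -0.007, 0.0228, 0.0029]
[-0.0029, -0.0024, 0.0183, -0.007, 0.0228, 0.0029]
[-0.0032, -0.0025, 0.0182, -0.007, 0.0228, 0.0029]
-- 4
```

Call:
{"method": "drive_tool", "body": {"increments": [[-0.0025,-0.0025,0.0185,-0.007,0.023,0.003,0.7],[-0.0025,-0.0025,0.0185,-0.007,0.023,0.003,0.7],[-0.003,-0.0025,0.0185,-0.007,0.023,0.003,0.7],[-0.003,-0.0025,0.018,-0.007,0.023,0.003,0.7]]}}

```text
clock: 12.65
position: [0.6819, 0.1451, 0.0646]
ee_rot: [-0.168, 2.624, 0.043]
force: [-0.2, 0.4, -0.5]
width: 0.0621
grasp_force: 0.0
```

Run:
```python
from h import *
p,R=here();s=read_state();print(s['clock'],M(p),s['force'],s['width'],s['qpos'].round(2),s['joint_vel'].round(2))
zz=M(R.apply([0,0,1])+MO);print('z',zz,M(p-R.apply([0,0,G])))
Q=tool(29.5,'y');z=Q.apply([0,0,1]);g=W([-.017,-.038,.081])+z*G
rows(p,R,[(g,Q,2)])
```

```text
12.65 [-0.00851894 -0.03809576  0.06456392] [-0.15562883  0.38844705 -0.45878387] 0.062085439325804105 [-0.17  0.69 -0.2   1.94  1.56  0.2  -0.09] [ 0.15  0.24 -0.1  -0.25 -0.46 -0.    0.57]
z [ 4.91014154e-01 -2.55341150e-04 -8.71151557e-01] [-0.01770091 -0.03809098  0.08085446]
[-0.0005, 0.0001, 0.0001, -0.0002, -0.0015, 0.0007]
[-0.0005, 0.0001, 0.0001, -0.0002, -0.0015, 0.0007]
-- 2
```

Call:
{"method": "drive_tool", "body": {"increments": [[0,0,0,0,0,0,0],[0,0,0,0,0,0,0],[0,0,0,0,0,0,0],[0,0,0,0,0,0,0],[0,0,0,0,0,0,0]], "squeeze": 30}}

```text
clock: 13.28
position: [0.6819, 0.146, 0.0663]
ee_rot: [-0.169, 2.621, 0.044]
force: [-1.3, 0.4, 2.4]
width: 0.0211
grasp_force: 30.0
```

Call:
{"method": "drive_tool", "body": {"increments": [[-0.003,0,-0.009,0,0,0,0],[-0.003,0,-0.02,0,0,0,0],[0,0,-0.025,0,0,0,0],[0,0,-0.025,0,0,0,0]]}}

```text
clock: 13.78
position: [0.6559, 0.1419, 0.1195]
ee_rot: [-0.168, 2.623, 0.042]
force: [-0.6, -0.2, -2.9]
width: 0.0209
grasp_force: 30.0
```

Run:
```python
from h import *
p,R=here();s=read_state();print(s['clock'],M(p),s['force'],s['width'],s['grasp_force'],s['qpos'].round(2),s['joint_vel'].round(2))
print('z',M(R.apply([0,0,1])+MO),M(p-R.apply([0,0,G])))
n,d=snapshot('side');cv2.imwrite('pics/side5.png',cv2.resize(n[60:220,150:350],None,fx=4,fy=3.7,interpolation=cv2.INTER_CUBIC)[:,:,::-1])
```

```text
13.775 [-0.03466417 -0.0380201   0.11948058] [-0.55263107 -0.23475326 -2.9189874 ] 0.020916308406627605 29.999638879671693 [-0.11  0.57 -0.28  2.    1.26  0.25  0.21] [ 0.23 -0.29 -0.31  0.14 -0.56  0.17  0.57]
z [ 0.49127539 -0.00105024 -0.87100367] [-0.04385102 -0.03800046  0.13576835]
```

View pics/side5.png

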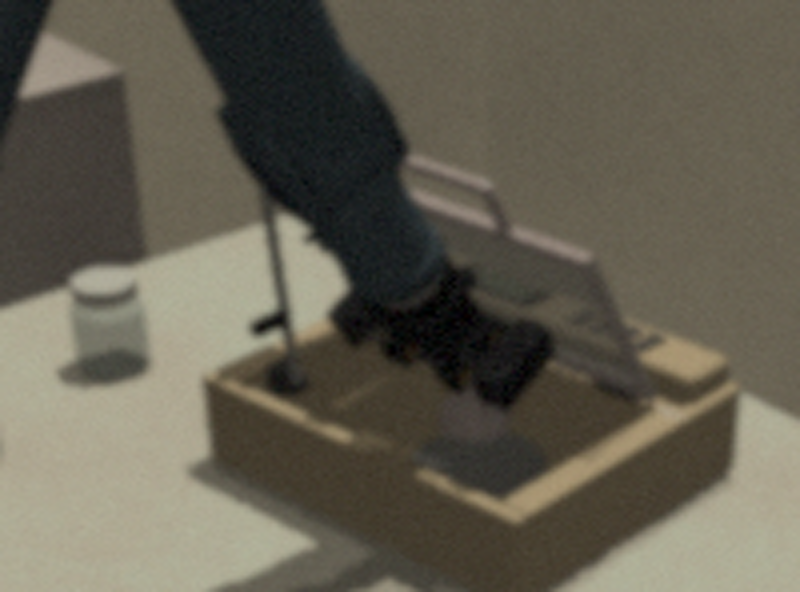

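The side crop shows the carrier held upright above the chamber, with the stay and flap still in place. Planning the transfer.

Run:
```python
from h import *
p,R=here();z=R.apply([0,0,1])
Q=Ro.from_euler('z',-36,degrees=True)*R;z2=Q.apply([0,0,1])
h=np.array([z2[0],z2[1],0]);h/=np.linalg.norm(h)
T=np.array([.511,-.288,0])+h*.009
P1=p-z*.115
rows(p,R,[(P1,R,3),(T+[0,0,.17],Q,9)]);print(P1,T)
```

```text
[0.0, 0.0, -0.0511, 0.0, 0.0, 0.0]
[0.0, 0.0, -0.0511, 0.0, 0.0, 0.0]
[0.0, 0.0, -0.0511, 0.0, 0.0, 0.0]
-- 3
[0.0212, -0.0612, -0.0031, 0.0657, 0.0002, 0.116]
[0.0174, -0.0625, -0.001, 0.0657, 0.0002, 0.116]
[0.0136, -0.0634, 0.0012, 0.0657, 0.0002, 0.116]
[0.0097, -0.064, 0.0034, 0.0657, 0.0002, 0.116]
[0.0058, -0.0644, 0.0056, 0.0657, 0.0002, 0.116]
[0.0019, -0.0644, 0.0078, 0.0657, 0.0002, 0.116]
[-0.002, -0.0641, 0.01, 0.0657, 0.0002, 0.116]
[-0.0059, -0.0634, 0.0122, 0.0657, 0.0002, 0.116]
[-0.0097, -0.0625, 0.0144, 0.0657, 0.0002, 0.116]
-- 9
[0.59974751 0.13483821 0.22147647] [ 0.51888638 -0.29233648  0.        ]
```

Call:
{"method": "drive_tool", "body": {"increments": [[0,0,-0.04,0,0,0,0],[0,0,-0.055,0,0,0,0],[0,0,-0.055,0,0,0,0],[0.021,-0.061,-0.003,0.066,0,0.116,0],[0.0175,-0.0625,-0.001,0.066,0,0.116,0],[0.0135,-0.0635,0.001,0.066,0,0.116,0],[0.0095,-0.064,0.0035,0.066,0,0.116,0],[0.006,-0.0645,0.0055,0.066,0,0.116,0]]}}

```text
clock: 14.82
position: [0.5562, -0.1037, 0.1884]
ee_rot: [0.293, 2.613, -0.08]
force: [0.5, 0.8, -1.9]
width: 0.0211
grasp_force: 30.0
```

Run:
```python
from h import *
p,R=here();s=read_state();print(s['clock'],p,s['force'],s['width'],s['qpos'].round(2))
z=R.apply([0,0,1]);print('lean',np.degrees(np.arccos(-z[2])),'az',np.degrees(np.arctan2(z[1],z[0])),'ytool',R.apply([0,1,0]))
az=np.radians(-28.7);l=np.radians(29.4);y=np.array([-np.sin(az),np.cos(az),0]);zz=np.array([np.sin(l)*np.cos(az),np.sin(l)*np.sin(az),-np.cos(l)])
Q=Ro.from_matrix(np.stack([np.cross(y,zz),y,zz],1))
T=np.array([.511,-.288,0])+.009*np.array([np.cos(az),np.sin(az),0])
rows(p,R,[(T+[0,0,.15],Q,5),(T+[0,0,.045],Q,3)])
```

```text
14.825 [ 0.55621966 -0.10368708  0.18835319] [ 0.53423207  0.84898854 -1.90853699] 0.021133274336551815 [ 0.36  0.3  -0.34  2.22  0.96  0.23  0.5 ]
lean 29.486176479924797 az -13.032330629366838 ytool [ 0.22229309  0.97497811 -0.00186085]
[0.0038, -0.0512, 0.0097, 0.0513, 0.0007, 0.0924]
[0.0013, -0.0511, 0.0111, 0.0513, 0.0007, 0.0924]
[-0.0012, -0.0508, 0.0125, 0.0513, 0.0007, 0.0924]
[-0.0036, -0.0503, 0.0138, 0.0513, 0.0007, 0.0924]
[-0.006, -0.0497, 0.0152, 0.0513, 0.0007, 0.0924]
-- 5
[0.0229, 0.0, 0.0407, 0.0, 0.0, 0.0]
[0.0229, 0.0, 0.0407, 0.0, 0.0, 0.0]
[0.0229, 0.0, 0.0407, 0.0, 0.0, 0.0]
-- 3
```

Call:
{"method": "drive_tool", "body": {"increments": [[0.004,-0.051,0.0095,0.051,0,0.092,0],[0.0015,-0.051,0.011,0.051,0,0.092,0],[-0.001,-0.051,0.0125,0.051,0,0.092,0],[-0.0035,-0.0505,0.014,0.051,0,0.092,0],[-0.006,-0.0495,0.015,0.051,0,0.092,0],[0,0,0,0,0,0,0]]}}

```text
clock: 15.58
position: [0.5178, -0.2939, 0.1491]
ee_rot: [0.657, 2.556, -0.173]
force: [0.1, 1.0, -2.0]
width: 0.0208
grasp_force: 30.0
```

Run:
```python
from h import *
p,R=here();s=read_state();print(s['clock'],p,s['force'],s['width'],s['qpos'].round(2))
z=R.apply([0,0,1]);print('lean',np.degrees(np.arccos(-z[2])),'az',np.degrees(np.arctan2(z[1],z[0])))
T=np.array([.519,-.292,.048])
rows(p,R,[(T,R,3)])
n,d=snapshot('side');C=cloud('side',d);np.savez('s6',p=n,d=d)
cv2.imwrite('pics/side6.png',cv2.resize(n[190:340,240:440],None,fx=4,fy=4,interpolation=cv2.INTER_CUBIC)[:,:,::-1])
```

```text
15.575 [ 0.51781955 -0.29390444  0.1490897 ] [ 0.08905241  1.04202799 -2.00869369] 0.02076199050199654 [ 0.75  0.43 -0.39  2.17  1.3   0.2   0.26]
lean 29.415017563319502 az -28.85744362369954
[0.022, 0.001, 0.0392, 0.0, 0.0, 0.0]
[0.022, 0.001, 0.0392, 0.0, 0.0, 0.0]
[0.022, 0.001, 0.0392, 0.0, 0.0, 0.0]
-- 3
```

View pics/side6.png

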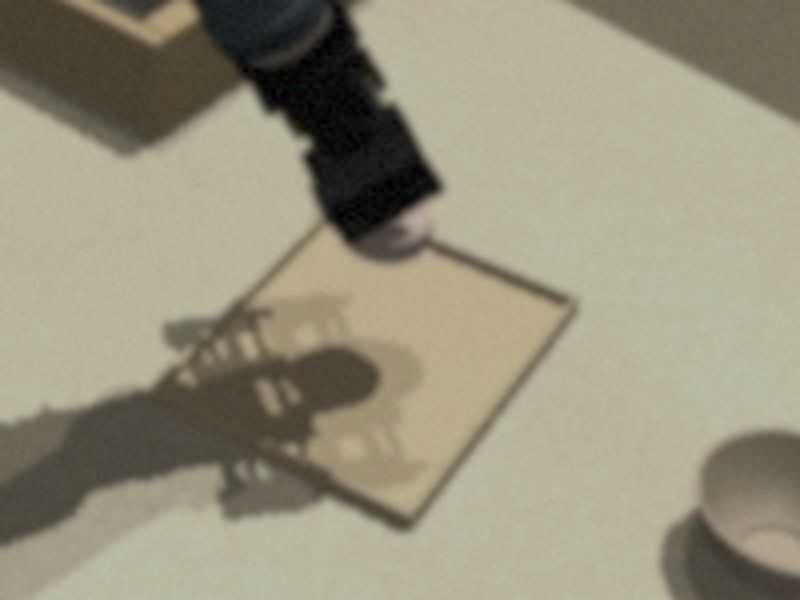

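The carrier is held level over the tray; its disc is at (390,240) in the crop. Lowering.

Call:
{"method": "drive_tool", "body": {"increments": [[0.022,0.001,0.039,0,0,0,0],[0.022,0.001,0.039,0,0,0,0],[0.022,0.001,0.039,0,0,0,0],[0.003,0,0.005,0,0,0,0],[0,0,0,0,0,0,0]]}}

```text
clock: 16.25
position: [0.5197, -0.2902, 0.0628]
ee_rot: [0.65, 2.559, -0.176]
force: [-0.1, 0.7, -2.3]
width: 0.0208
grasp_force: 30.0
```

Run:
```python
from h import *
p,R=here();s=read_state();print(s['clock'],p,s['force'],s['width'],s['qpos'].round(3))
z=R.apply([0,0,1]);print('lean',np.degrees(np.arccos(-z[2])),'az',np.degrees(np.arctan2(z[1],z[0])))
```

```text
16.25 [ 0.51967447 -0.29020403  0.06276803] [-0.09863261  0.68214336 -2.3306443 ] 0.020837632052695194 [ 0.82   0.644 -0.498  2.182  2.048  0.338 -0.429]
lean 29.35833468462709 az -28.961376743094217
```

Call:
{"method": "drive_tool", "body": {"increments": [[0.0033,0,0.0058,0,0,0,0],[0.0033,0,0.0058,0,0,0,0],[0.0033,0,0.0058,0,0,0,0],[0.0033,0,0.0058,0,0,0,0],[0,0,0,0,0,0,0]]}}

```text
clock: 16.88
position: [0.519, -0.2907, 0.0419]
ee_rot: [0.652, 2.559, -0.176]
force: [-0.2, -0.3, -3.0]
width: 0.021
grasp_force: 30.0
```

Call:
{"method": "drive_tool", "body": {"increments": [[0.0013,0,0.0023,0,0,0,0],[0.0013,0,0.0023,0,0,0,0],[0,0,0,0,0,0,0]]}}

```text
clock: 17.25
position: [0.5193, -0.2908, 0.0384]
ee_rot: [0.651, 2.559, -0.177]
force: [0.6, -0.2, -2.5]
width: 0.0212
grasp_force: 30.0
```

Call:
{"method": "drive_tool", "body": {"increments": [[0.0013,0,0.0023,0,0,0,0],[0,0,0,0,0,0,0]]}}

```text
clock: 17.5
position: [0.5195, -0.291, 0.0373]
ee_rot: [0.65, 2.557, -0.178]
force: [-5.3, 1.5, 7.4]
width: 0.0212
grasp_force: 30.0
```

Call:
{"method": "drive_tool", "body": {"increments": [[0,0,0,0,0,0,0.2],[0,0,0,0,0,0,0.4],[0,0,0,0,0,0,0.6],[0,0,0,0,0,0,0.6],[0,0,-0.01,0,0,0,0.6],[0,0,-0.04,0,0,0,0.6],[0,0,-0.07,0,0,0,0.6],[0,0,-0.07,0,0,0,0.6],[0,0,0,0,0,0,0.6]]}}

```text
clock: 18.62
position: [0.4653, -0.263, 0.1454]
ee_rot: [0.653, 2.561, -0.184]
force: [0.7, 0.4, -0.4]
width: 0.0525
grasp_force: 0.0
```

Run:
```python
from h import *
p,R=here();s=read_state();print(s['clock'],p,s['force'],s['width'])
n,d=snapshot('side');t,dt=snapshot('top');C=cloud('top',dt)
v,u=np.mgrid[0:420,0:560];m=(abs(C[...,0]-.511)<.06)&(abs(C[...,1]+.288)<.06)
for lo,hi in((.018,.04),(.05,.08)):
    k=m&(C[...,2]>lo)&(C[...,2]<hi);print(k.sum(),np.median(C[k],0) if k.any() else 0)
a=n[60:360,150:450];b=t[120:280,130:430]
cv2.imwrite('pics/fin.png',np.hstack([cv2.resize(a,(400,400)),cv2.resize(b,(400,213)) .copy() if 0 else cv2.copyMakeBorder(cv2.resize(b,(400,213)),0,187,0,0,cv2.BORDER_CONSTANT)])[:,:,::-1])
```

```text
18.625 [ 0.46530564 -0.26304315  0.14539371] [ 0.74203271  0.44967483 -0.44134366] 0.05252196635819727
165 [ 0.51537093 -0.28835601  0.02489388]
43 [ 0.51595425 -0.28942831  0.06634757]
```

View pics/fin.png

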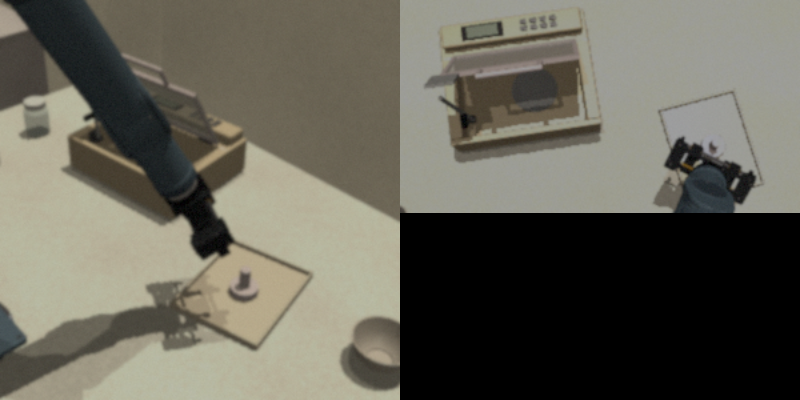

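The carrier stands upright at the tray centre (side half (244,285), disc top measured at about 25 mm and stem top at about 66 mm). The stay and flap are up and the arm is clear.

```bash
python3 -c "from plant import *;print(close_job())"
```

```text
the job is handed in; nothing more can be done
None
```

I handed the job in at about 18.7 s of 72 s: the flap is propped on the stay and the carrier stands upright, released, near the tray centre. The jar, bowl and bottle were not touched as far as I could see, but no verdict came back.

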